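# Shut and lock the scrap bin's lid with its wing knob

## Task

The yellow scrap bin beside the washbasin stands open: swing its lid down, press it gently home against its rubber seal, and while it is held down turn the black wing knob clockwise (seen from above) about a quarter turn until the hidden tongue is fully behind the frame edge, so that the lid stays locked when you let go. Do not press harder than it takes to seat the lid, do not turn the knob before the lid is down, and leave the other things where they are.

Things in the scene. Friction and masses are not known exactly. Their poses are not given: they have to be found in the camera images.
- bin: yellow plastic scrap bin, fixed, 220 x 220 mm, 119 mm tall; origin at the centre of its underside. +x from the knob side to the hinge side, y along the hinge, z up. Hidden under the lid's front is a frame bar along y, its near face 28 mm in front of the knob's axis, on which the lid comes to rest. Its height differs from bin to bin by up to 13 mm, unmeasured: press until it is felt
- lid: yellow lid, 213 mm from hinge to front edge, 226 mm wide, 8 mm thick; origin on the hinge line at its underside (105 mm behind the bin's centre, 130 mm above its underside). x axis from the front edge to the hinge, z out of its top. Swinging freely it stays where it is left. Pressed at the knob, the seal takes about 5 N at first, 8 to 14 N just before the lid meets the bar, then 20 to 25 N per mm more; seal and bar are marred above 30 N
- lid_angle (a joint): opening of the lid: 0 is level, grows as the front edge rises. A rubber seal under the front starts to push back at about 0.087 rad and holds an unlocked lid up there. The lid is home on its bar somewhere from -0.031 to 0.037 rad; locked and let go it settles up to 0.015 rad above that
- lid_front (a point): point on the lid's top, in the middle of its width, 8 mm inside the front edge (205 mm from the hinge line)
- knob (a joint): turn of the wing knob: 0 with its wing along the hinge direction (tongue free), grows clockwise seen from above, hard stop at 1.6; it is stiff (0.06 N m) and stays where it is left. Above about 0.6 the tongue must pass under the bar: only possible with the lid pressed home (it then clears by 2 mm). Locked above 1.2; aim at 1.45
- knob_grip (a point): centre of the black wing, on the knob's axis, 24 mm above the lid's top. The wing is 52 mm long (along the hinge at joint 0), 12 mm thick and rises from 6 to 36 mm above the lid, on its own round flange, 60 mm wide and 6 mm thick, which turns with it and can be pressed on. The axis is 165 mm from the hinge line, in the middle of the lid; a white mark shows the tongue's end
- tumbler: glass tumbler, 68 mm wide and 95 mm tall, upright in the rack; origin underneath its middle; not to be disturbed
- spatula: wooden spatula, 260 mm long, lying in the rack; origin underneath its middle; not to be disturbed
- spoon: steel serving spoon, 240 mm long, lying in the rack; origin underneath its middle; not to be disturbed
- soap: green soap bottle, 60 mm wide and 150 mm tall, on the counter; origin underneath its middle; not to be disturbed
- mug: blue mug, 80 mm wide and 90 mm tall, on the counter; origin underneath its middle; not to be disturbed
- brush: wooden washing-up brush, 200 mm long, on the counter; origin underneath its middle; not to be disturbed

How it is judged (in metres and radians):
On the way, in this order (a step that is already met when the one before it is completed fails the run):
1. the lid is swung down to its seal, the knob still unturned (value of joint lid_angle below 0.13 rad and value of joint knob below 0.55 rad), for 0.1 s.
2. with the lid held down, the knob is turned until the tongue is behind the frame edge (value of joint knob above 1.2 rad and value of joint lid_angle below 0.06 rad), for 0.2 s.
At the end, for the whole second after the job is handed in: the knob stands at more than 1.2 rad and the lid, let go and at rest, stays below 0.06 rad (held by the tongue) (all of step 2 and velocity of joint each of knob, lid_angle below 0.1 rad/s); the robot touches nothing.
It fails at once if the lid is pressed on the bin's frame and seal with more than 30 N (contact force between lid_panel and bin above 30 N).
It fails at once if one of the other things (tumbler, spatula, spoon, soap bottle, mug, brush) is moved by more than 25 mm (distance of any of tumbler, spatula, spoon, soap, mug, brush from where it was at the start of the episode above 0.025 m).
It also fails if it takes over 61 s, if anything falls off the work surface, if the arm or the gripper's body presses on something with over 40 N, if the wrist force passes 120 N, or if a joint passes its speed limit or range.

## Robot

A 6-joint arm with a two-finger parallel gripper is mounted at the origin on the work surface. World frame = base frame: x ahead of the robot, y to its left, z up, the work surface at z = 0. Lengths are in mm, angles in rad, forces in N, time in s.
With the tool pointing down it reaches from about 275 to 1000 mm from the base axis. Payload 8.4 kg.
Tool frame: the origin (TCP) lies midway between the tips of the shut fingers; the grasp point (between the pads) lies 19 mm behind it; z points along the fingers, y is the line along which they close (so a half turn about z gives the same grasp; the last joint's range is limited). The gripper opens to 85 mm and grips with 20 to 120 N. Pads are 22 mm wide; open, the fingers measure 114 mm over their backs; the gripper's body (76 mm by 85 mm) begins 54 mm behind the grasp point. The pads swing forward as they close: fully open they stand 13 mm farther back than shut.
Start: joints at [-0.002, 0.353, 1.633, -0, 1.155, -0.002], TCP at [625.002, -0, 231.281] pointing down, gripper open.
Joint ranges: [-2.63, 2.63], [-0.92, 2.1], [0.06, 2.66], [-1.3, 4.44], [0, 2.69], [-3.02, 3.02]. Speed limits (rad/s): [2.22, 2.22, 2.79, 3.14, 3.14, 3.14].

## Interface

Orientations are given as [roll, pitch, yaw] about the fixed x, y, z axes, in that order (R = Rz(yaw) Ry(pitch) Rx(roll)).
In Python, from rig import monitor, imaging, r gives the robot as it stands.
- The arm moves only by the tool drive_tool, never from a script. Its argument "plan" is a list of rows, each an object of numbers: "x", "y", "z": the shift along the tool's x, y, z in units of 50 mm (1.0 is 50 mm); "ax", "ay", "az": the turn, a rotation vector about the tool's x, y, z in units of 6 degrees (1.0 is 6 degrees); "hand": the finger opening in mm, from 0 to 85.4. In form: [{"x": .., "y": .., "z": .., "ax": .., "ay": .., "az": .., "hand": ..}, ...]. A call has 1 to 8 rows; each row is the pose to reach, as a shift and turn from the pose commanded when the call began, along the tool's axes at that moment; what a row does not reach only later rows make up. A row lasts 1/10 s, in which the tool goes at most 50 mm and 8.59 degrees, less where a joint would pass 70% of its speed; a pose out of reach is approached as far as the arm can. A call with a gripper value outside its range is refused whole. The fingers move at their own pace and stop on an object; "grip_force" is the grip in N (left out, the last holds). Time passes only in rows, so rows that repeat a pose let the fingers close. It gives the time, the measured TCP pose, the force, the opening and the grip force at its end, in the units of the state.
- monitor.sense(): the state, without advancing time (a new reading comes with each control period).
- imaging.grab_frame(name): name is "scene" or "side" or "wrist"; returns the picture (420x560x3 uint8, red, green, blue); there is no depth.
- imaging.camera_info(name): a dict with "mtx" (3x3 intrinsics, pixels), "R" (3x3) and "t" (3): a world point X has camera coordinates R X + t. Camera axes: x right, y down, z forward; pixel columns grow to the right and rows downward; lengths in mm; the calibration is good to about 2 mm. A picture is of the moment at which its call begins: read the wrist's pose just before it. camera_info takes no time and is no camera call; for the wrist camera it gives the pose at the moment of the call.
- r.sign_off(): hands the job in; it is judged then, once.
The state is a dict: "clock": time; "qpos": joint angles; "qvel": joint speeds; "joint_efforts": joint torques, N m; "eef_pos": TCP position; "tcp_rot": TCP orientation; "contact_force": force on the tool from outside, world axes, zero at the start; "wrist_torque": the same for the moment, N m; "opening": opening from 0.0 (shut) to 1.0 (fully open); "grasp_force": force on a finger pad.
Only numpy, scipy, OpenCV 4.12 (cv2) and the standard library are available. Lean on these libraries where they do the work, as an engineer would, in place of code of your own. Each camera call takes 0.05 s, during which the arm holds its last target. There are 200 camera calls.

## Working session

There is one attempt and no reset: what is moved stays moved. The work goes in short steps, Python scripts to look and compute and a tool call to move; the robot and the scene stay as the last step left them, time stands still between calls to the robot, and variables do not carry over. Pictures are saved under pics/ and viewed, at most 10 in all, crops included, and the job is handed in when it is done.

Besides the shell and the picture viewer there is one more tool, called by a JSON object that holds its "op" and its "data". drive_tool: Moves the arm, as the interface text tells. Its arguments: {"type":"object","properties":{"plan":{"type":"array","items":{"type":"object","properties":{"x":{"type":"number"},"y":{"type":"number"},"z":{"type":"number"},"ax":{"type":"number"},"ay":{"type":"number"},"az":{"type":"number"},"hand":{"type":"number"}}}},"grip_force":{"type":"number"}},"required":["plan"]}

```bash
ls; mkdir -p pics; python3 - <<'E'
from rig import monitor, imaging, r
import cv2,numpy as np
s=monitor.sense();print(s)
for n in ("scene","side"):
    im=imaging.grab_frame(n);cv2.imwrite(f"pics/{n}0.png",im[:,:,::-1]);c=imaging.camera_info(n);np.savez(f"{n}.npz",**c);print(n,c)
E
```

```text
pics
{'clock': 0.0, 'qpos': array([-2.39798115e-03,  3.53672786e-01,  1.63415392e+00, -3.47957205e-05,
        1.15521972e+00, -2.36556279e-03]), 'qvel': array([-0.0008363 , -0.00197284,  0.00033372,  0.00028924,  0.0009134 ,
        0.00090823]), 'joint_efforts': array([-2.03471049e-03, -6.05236173e+01, -3.42063046e+01, -2.62302356e-04,
        9.48130677e-03,  3.61521288e-06]), 'eef_pos': array([ 6.24503663e+02, -8.45612688e-03,  2.30537841e+02]), 'tcp_rot': array([-3.14013881e+00,  2.83744983e-05,  1.57077800e+00]), 'contact_force': array([-0.00205037, -0.04551668, -0.56413567]), 'wrist_torque': array([-0.02393947,  0.00510955, -0.0112515 ]), 'grasp_force': 0.0, 'opening': 0.9981381678146337}
scene {'mtx': array([[456.21520635,   0.        , 272.40469696],
       [  0.        , 456.21520635, 210.17943911],
       [  0.        ,   0.        ,   1.        ]]), 'R': array([[-0.63974745,  0.76853041,  0.00917601],
       [ 0.41552422,  0.35588899, -0.83706789],
       [-0.64657777, -0.53169919, -0.54702208]]), 't': array([ 309.11124596, -161.76386875, 1492.92083996])}
side {'mtx': array([[522.52627253,   0.        , 282.16910319],
       [  0.        , 522.52627253, 211.55376034],
       [  0.        ,   0.        ,   1.        ]]), 'R': array([[-0.88961588, -0.45669018,  0.00420247],
       [-0.28454102,  0.54703112, -0.78726956],
       [ 0.3572394 , -0.70156328, -0.61659466]]), 't': array([ 517.21239155,  232.43359104, 1208.11056793])}
```

View pics/scene0.png

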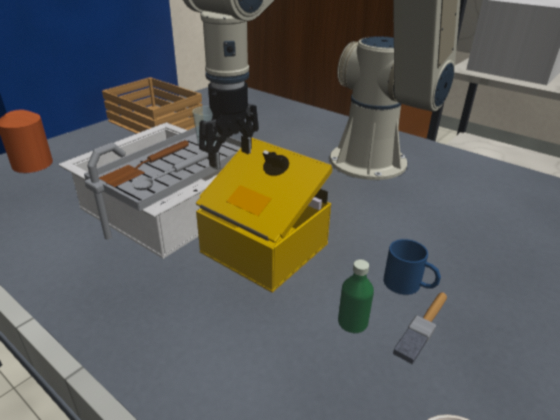

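View pics/side0.png

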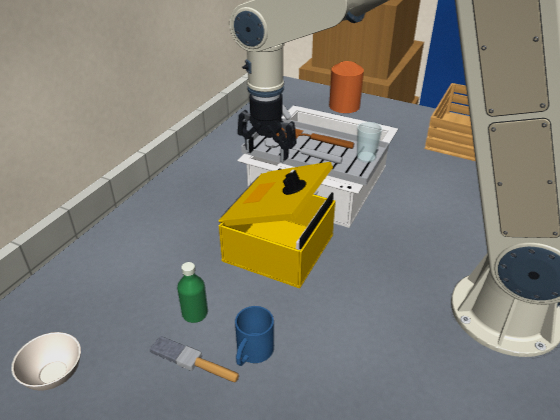

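The scene view shows the bin at about (265,210), with the hinge on the side away from the robot and the knob at about (275,162). The side view shows the bin at about (278,225) and the knob at about (293,183). I'll enlarge both to pick corners.

```bash
python3 - <<'E'
import cv2
for n,(x,y,w,h) in {"scene":(190,135,160,150),"side":(210,155,140,135)}.items():
    im=cv2.imread(f"pics/{n}0.png")[y:y+h,x:x+w]
    im=cv2.resize(im,None,fx=4,fy=4,interpolation=cv2.INTER_CUBIC)
    for k in range(0,w,20): cv2.putText(im,str(x+k),(4*k,8),0,.35,(255,255,255),1);cv2.line(im,(4*k,10),(4*k,16),(255,255,255),1)
    for k in range(0,h,20): cv2.putText(im,str(y+k),(0,4*k+4),0,.35,(255,255,255),1)
    cv2.imwrite(f"pics/{n}0c.png",im)
E
```

```text
(no output)
```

View pics/scene0c.png

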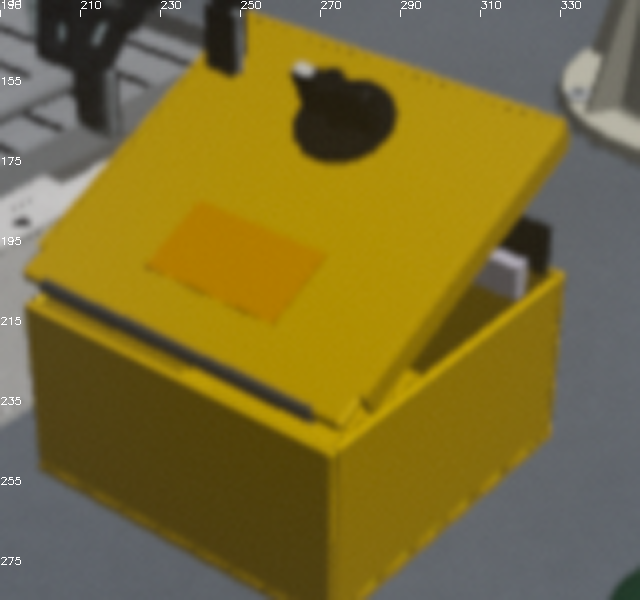

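View pics/side0c.png

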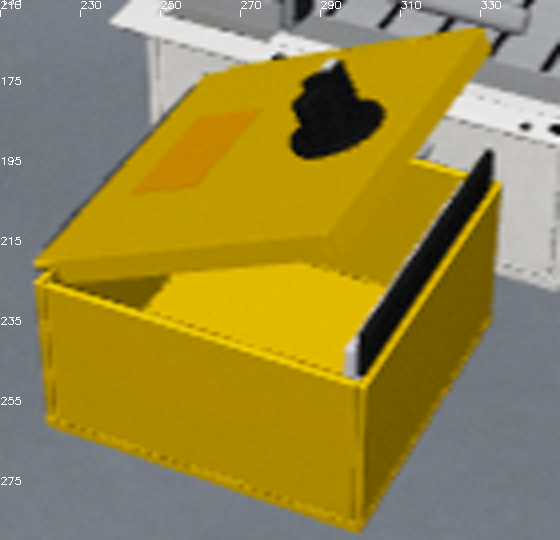

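```bash
cat > fit.py <<'E'
import numpy as np
from scipy.optimize import least_squares
C={n:np.load(n+".npz") for n in("scene","side")}
def proj(n,X):
    c=C[n];p=c["mtx"]@(c["R"]@X+c["t"]);return p[:2]/p[2]
def binW(p,X):
    c,s=np.cos(p[2]),np.sin(p[2]);return np.array([p[0]+c*X[0]-s*X[1],p[1]+s*X[0]+c*X[1],X[2]])
def lid(th,X): # lid frame x towards hinge, z out of top
    c,s=np.cos(th),np.sin(th);return np.array([105+X[0]*c+X[2]*s,X[1],130-X[0]*s+X[2]*c])
B=[("scene",(110,110,119),(272.5,248)),("scene",(110,-110,119),(197.5,210.5)),("scene",(-110,110,119),(330.5,203)),
("scene",(110,-110,0),(200.5,252.5)),("scene",(-110,110,0),(327.5,243)),
("side",(110,110,119),(220,225.5)),("side",(-110,110,119),(300,251)),("side",(-110,-110,119),(334,201)),
("side",(110,110,0),(223,261)),("side",(-110,110,0),(300,287)),("side",(-110,-110,0),(332.5,235.5))]
L=[("scene",(-213,113,8),(331.75,165.5)),("scene",(-213,-113,8),(251,137.5)),("side",(-213,113,8),(291,214.5)),("side",(-213,-113,8),(331.75,162.5)),
("scene",(-165,0,8),(276,165))]
def res(p):
    return np.concatenate([proj(n,binW(p,X))-uv for n,X,uv in B]+[proj(n,binW(p,lid(p[3],X)))-uv for n,X,uv in L])
if __name__=="__main__":
    f=least_squares(res,[550,100,0,.5],x_scale=[100,100,1,1],loss="soft_l1");print(f.x,f.cost);print(res(f.x).reshape(-1,2).round(1))
    for th in(f.x[3],.1,.0):print(th,[binW(f.x,lid(th,X)).round(1) for X in((-165,0,8),(-165,0,32),(-205,0,8))])
    for uv in [(348,182)]: pass
E
python3 fit.py
```

```text
[5.67382883e+02 4.57475194e+01 2.47569592e-02 4.24904434e-01] 10.954047412642076
[[ 0.1  0.1]
 [-2.  -0.6]
 [ 1.2 -0.6]
 [-0.9 -0.8]
 [ 0.3  0.5]
 [-1.8 -0.1]
 [ 1.2  1.4]
 [ 2.1 -0.6]
 [-1.5  0.2]
 [-0.1  1.8]
 [ 0.6 -0.1]
 [-0.9  0.1]
 [-0.3  0.3]
 [ 0.7 -0.8]
 [-1.5  0.3]
 [ 0.6  0.6]]
0.4249044344323809 [array([525.4,  44.7, 205.3]), array([535.3,  45. , 227.2]), array([488.9,  43.8, 221.8])]
0.1 [array([509. ,  44.3, 154.4]), array([511.4,  44.4, 178.3]), array([469.2,  43.3, 158.4])]
0.0 [array([507.4,  44.3, 138. ]), array([507.4,  44.3, 162. ]), array([467.4,  43.3, 138. ])]
```

{"op": "drive_tool", "data": {"plan": [{"z": -1, "hand": 0}, {"x": 0.5, "y": -0.6, "z": -1, "hand": 0}, {"x": 1, "y": -1.2, "z": -1, "hand": 0}, {"x": 1.5, "y": -1.8, "z": -1, "hand": 0}, {"x": 2.1, "y": -2.5, "z": -1, "hand": 0}, {"x": 2.1, "y": -2.5, "z": -1, "hand": 0}, {"x": 2.1, "y": -2.5, "z": -1, "hand": 0}, {"x": 2.1, "y": -2.5, "z": -0.6, "hand": 0}], "grip_force": 25}}

```text
invalid input
```

{"op": "drive_tool", "data": {"plan": [{"x": 0, "y": 0, "z": -1, "ax": 0, "ay": 0, "az": 0, "hand": 0}, {"x": 0.5, "y": -0.6, "z": -1, "ax": 0, "ay": 0, "az": 0, "hand": 0}, {"x": 1, "y": -1.2, "z": -1, "ax": 0, "ay": 0, "az": 0, "hand": 0}, {"x": 1.5, "y": -1.8, "z": -1, "ax": 0, "ay": 0, "az": 0, "hand": 0}, {"x": 2.1, "y": -2.5, "z": -1, "ax": 0, "ay": 0, "az": 0, "hand": 0}, {"x": 2.1, "y": -2.5, "z": -1, "ax": 0, "ay": 0, "az": 0, "hand": 0}, {"x": 2.1, "y": -2.5, "z": -1, "ax": 0, "ay": 0, "az": 0, "hand": 0}, {"x": 2.1, "y": -2.5, "z": -0.6, "ax": 0, "ay": 0, "az": 0, "hand": 0}], "grip_force": 25}}

```text
clock: 0.9
eef_pos: [502.3, 105.1, 263.3]
tcp_rot: [3.136, -0.001, 1.571]
contact_force: [1.0, -0.3, -0.6]
opening: -0.0
grasp_force: 0.0
```

{"op": "drive_tool", "data": {"plan": [{"x": 0, "y": 0, "z": 0.4, "ax": 0, "ay": 0, "az": 0, "hand": 0}, {"x": 0, "y": 0, "z": 0.7, "ax": 0, "ay": 0, "az": 0, "hand": 0}, {"x": 0, "y": 0, "z": 0.9, "ax": 0, "ay": 0, "az": 0, "hand": 0}, {"x": 0, "y": 0, "z": 1.1, "ax": 0, "ay": 0, "az": 0, "hand": 0}, {"x": 0, "y": 0, "z": 1.3, "ax": 0, "ay": 0, "az": 0, "hand": 0}, {"x": 0, "y": 0, "z": 1.5, "ax": 0, "ay": 0, "az": 0, "hand": 0}, {"x": 0, "y": 0, "z": 1.7, "ax": 0, "ay": 0, "az": 0, "hand": 0}, {"x": 0, "y": 0, "z": 1.8, "ax": 0, "ay": 0, "az": 0, "hand": 0}]}}

```text
clock: 1.7
eef_pos: [499.6, 104.9, 170.2]
tcp_rot: [-3.141, 0.0, 1.571]
contact_force: [1.1, -0.4, 1.0]
opening: -0.005
grasp_force: 0.2
```

{"op": "drive_tool", "data": {"plan": [{"x": 0, "y": 0, "z": 0.06, "ax": 0, "ay": 0, "az": 0, "hand": 0}, {"x": 0, "y": 0, "z": 0.12, "ax": 0, "ay": 0, "az": 0, "hand": 0}, {"x": 0, "y": 0, "z": 0.18, "ax": 0, "ay": 0, "az": 0, "hand": 0}, {"x": 0, "y": 0, "z": 0.22, "ax": 0, "ay": 0, "az": 0, "hand": 0}, {"x": 0, "y": 0, "z": 0.24, "ax": 0, "ay": 0, "az": 0, "hand": 0}, {"x": 0, "y": 0, "z": 0.24, "ax": 0, "ay": 0, "az": 0, "hand": 0}]}}

```text
clock: 2.3
eef_pos: [500.0, 105.0, 159.3]
tcp_rot: [3.142, -0.0, 1.571]
contact_force: [0.9, 0.7, 1.1]
opening: -0.003
grasp_force: 0.0
```

```bash
python3 - <<'E'
from rig import monitor
print(monitor.sense())
E
```

```text
{'clock': 2.3, 'qpos': array([ 2.04110423e-01,  2.63380582e-01,  1.94310785e+00, -1.96351963e-06,
        9.35073432e-01,  2.04047396e-01]), 'qvel': array([ 2.38635197e-05, -1.49683564e-03, -1.64397459e-03,  1.09474425e-03,
        3.45968652e-03,  1.17127572e-04]), 'joint_efforts': array([ 8.12876533e-03, -4.86680102e+01, -2.89493591e+01,  3.10126336e-03,
       -3.15147999e-02,  5.02067849e-05]), 'eef_pos': array([500.01372965, 105.03056363, 159.25362221]), 'tcp_rot': array([ 3.14156218e+00, -4.69156841e-06,  1.57086052e+00]), 'contact_force': array([0.90929483, 0.70605913, 1.14335547]), 'wrist_torque': array([-0.01387002,  0.01910278,  0.0163271 ]), 'grasp_force': 0.0, 'opening': -0.003105125887962979}
```

{"op": "drive_tool", "data": {"plan": [{"x": 0, "y": 0, "z": 0.03, "ax": 0, "ay": 0, "az": 0, "hand": 0}, {"x": 0, "y": 0, "z": 0.06, "ax": 0, "ay": 0, "az": 0, "hand": 0}, {"x": 0, "y": 0, "z": 0.08, "ax": 0, "ay": 0, "az": 0, "hand": 0}, {"x": 0, "y": 0, "z": 0.08, "ax": 0, "ay": 0, "az": 0, "hand": 0}]}}

```text
clock: 2.7
eef_pos: [499.9, 105.0, 155.1]
tcp_rot: [-3.141, 0.0, 1.571]
contact_force: [0.7, -0.3, 0.5]
opening: -0.003
grasp_force: 0.0
```

{"op": "drive_tool", "data": {"plan": [{"x": 0, "y": 0, "z": 0.02, "ax": 0, "ay": 0, "az": 0, "hand": 0}, {"x": 0, "y": 0, "z": 0.04, "ax": 0, "ay": 0, "az": 0, "hand": 0}, {"x": 0, "y": 0, "z": 0.05, "ax": 0, "ay": 0, "az": 0, "hand": 0}, {"x": 0, "y": 0, "z": 0.05, "ax": 0, "ay": 0, "az": 0, "hand": 0}]}}

```text
clock: 3.1
eef_pos: [500.0, 105.0, 152.9]
tcp_rot: [3.142, 0.0, 1.571]
contact_force: [-0.8, 0.4, 4.9]
opening: 0.001
grasp_force: 1.9
```

{"op": "drive_tool", "data": {"plan": [{"x": 0, "y": 0, "z": -0.6, "ax": 0, "ay": 0, "az": 0, "hand": 0}, {"x": 0, "y": 0, "z": -1.4, "ax": 0, "ay": 0, "az": 0, "hand": 40}, {"x": 0, "y": 0, "z": -2, "ax": 0, "ay": 0, "az": 0, "hand": 85}, {"x": -0.5, "y": 0.1, "z": -2, "ax": 0, "ay": 0, "az": 0, "hand": 85}, {"x": -1, "y": 0.2, "z": -2, "ax": 0, "ay": 0, "az": 0, "hand": 85}, {"x": -1.2, "y": 0.2, "z": -2, "ax": 0, "ay": 0, "az": 0, "hand": 85}, {"x": -1.2, "y": 0.2, "z": -2, "ax": 0, "ay": 0, "az": 0, "hand": 85}, {"x": -1.2, "y": 0.2, "z": -2, "ax": 0, "ay": 0, "az": 0, "hand": 85}]}}

```text
clock: 3.9
eef_pos: [509.7, 45.3, 252.5]
tcp_rot: [-3.141, -0.0, 1.57]
contact_force: [-0.3, 0.1, 0.1]
opening: 0.994
grasp_force: 0.0
```

```bash
python3 - <<'E'
from rig import monitor, imaging, r
import cv2,numpy as np
s=monitor.sense();print(s["eef_pos"],s["tcp_rot"],s["contact_force"])
c=imaging.camera_info("wrist");np.savez("wrist.npz",**c);print(c)
im=imaging.grab_frame("wrist");cv2.imwrite("pics/wrist1.png",im[:,:,::-1])
for n in("scene","side"):cv2.imwrite(f"pics/{n}1.png",imaging.grab_frame(n)[:,:,::-1])
E
```

```text
[509.72385634  45.34104161 252.46331114] [-3.14094505e+00 -4.16009771e-04  1.57000709e+00] [-0.27245357  0.0840579   0.14556961]
{'mtx': array([[293.67134444,   0.        , 278.66266068],
       [  0.        , 293.67134444, 211.95832756],
       [  0.        ,   0.        ,   1.        ]]), 'R': array([[ 9.99999762e-01, -6.28210821e-04, -2.85356631e-04],
       [-5.25891073e-04, -9.61674163e-01,  2.74194324e-01],
       [-4.46671940e-04, -2.74194109e-01, -9.61674265e-01]]), 't': array([-510.06929906,    3.10867164,  412.41075924])}
```

View pics/wrist1.png

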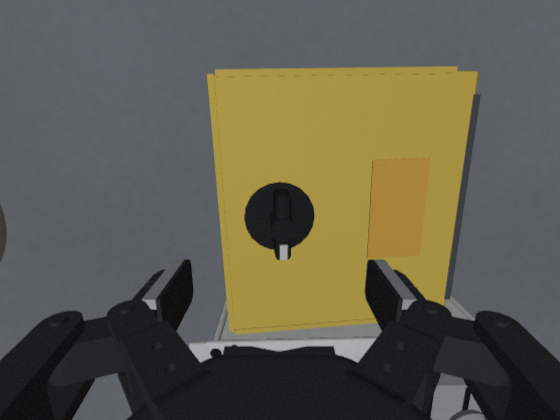

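```bash
python3 - <<'E'
import numpy as np,cv2
c=np.load("wrist.npz")
def back(u,v,z):
    d=c["R"].T@np.linalg.solve(c["mtx"],[u,v,1]);o=-c["R"].T@c["t"];return (o+d*(z-o[2])/d[2]).round(1)
im=cv2.imread("pics/wrist1.png");g=im.max(2)
m=(g<45).astype(np.uint8);m[:,:230]=0;m[:,330:]=0;m[:170]=0;m[270:]=0
n,l,st,ce=cv2.connectedComponentsWithStats(m);print(st[1:][st[1:,4]>100],)
print("flange c",back(279.5,216,157),"L/R",back(245,216,157),back(314.5,216,157))
print("mark",[back(284,252,z) for z in(164,176,188)], "wing far top",back(281.5,190,188))
for uv in((209,75),(476,72),(449,302),(230,330),(456,67)):print(uv,back(*uv,155),back(*uv,135))
cv2.imwrite("pics/wrist1c.png",cv2.resize(im[170:270,230:340],None,fx=6,fy=6,interpolation=cv2.INTER_CUBIC))
E
```

```text
[[ 245  183   69   76 3559]]
flange c [510.9  44.2 157. ] L/R [481.6  44.2 157. ] [540.5  44.1 157. ]
mark [array([514.7,  14.2, 164. ]), array([514.5,  19.4, 176. ]), array([514.2,  24.7, 188. ])] wing far top [512.2  73.  188. ]
(209, 75) [457.8 154.3 155. ] [453.5 157.5 135. ]
(476, 72) [658.2 156.2 155. ] [670.5 159.6 135. ]
(449, 302) [669.1 -40.3 155. ] [682.3 -53.3 135. ]
(230, 330) [463.2 -70.9 155. ] [459.3 -86.5 135. ]
(456, 67) [642.6 159.6 155. ] [653.6 163.3 135. ]
```

View pics/wrist1c.png

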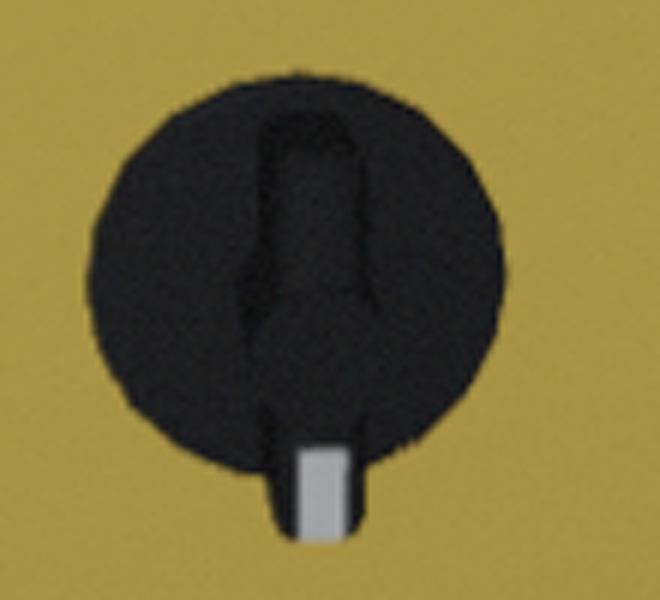

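The wrist view shows the lid nearly level. The flange centre is at (279.7,215.5), which is world (511, 44), and the wing lies along the hinge with a yaw of about 0.03. Straddling the wing now.

{"op": "drive_tool", "data": {"plan": [{"x": -0.02, "y": 0.07, "z": 0.4, "ax": 0, "ay": 0, "az": -0.25, "hand": 45}, {"x": -0.02, "y": 0.07, "z": 0.8, "ax": 0, "ay": 0, "az": -0.25, "hand": 45}, {"x": -0.02, "y": 0.07, "z": 1.2, "ax": 0, "ay": 0, "az": -0.25, "hand": 45}, {"x": -0.02, "y": 0.07, "z": 1.5, "ax": 0, "ay": 0, "az": -0.25, "hand": 45}, {"x": -0.02, "y": 0.07, "z": 1.7, "ax": 0, "ay": 0, "az": -0.25, "hand": 45}, {"x": -0.02, "y": 0.07, "z": 1.7, "ax": 0, "ay": 0, "az": -0.25, "hand": 30}, {"x": -0.02, "y": 0.07, "z": 1.7, "ax": 0, "ay": 0, "az": -0.25, "hand": 17}, {"x": -0.02, "y": 0.07, "z": 1.7, "ax": 0, "ay": 0, "az": -0.25, "hand": 17}]}}

```text
clock: 4.85
eef_pos: [513.7, 44.2, 168.5]
tcp_rot: [3.141, -0.0, 1.597]
contact_force: [-1.5, -0.9, 0.1]
opening: 0.196
grasp_force: 0.3
```

{"op": "drive_tool", "data": {"plan": [{"x": 0, "y": 0, "z": 0, "ax": 0, "ay": 0, "az": 0, "hand": 17}, {"x": 0, "y": 0, "z": 0, "ax": 0, "ay": 0, "az": 0, "hand": 17}]}}

```text
clock: 5.05
eef_pos: [513.7, 44.1, 168.3]
tcp_rot: [3.141, -0.0, 1.597]
contact_force: [-0.8, 0.2, 0.7]
opening: 0.203
grasp_force: 0.4
```

{"op": "drive_tool", "data": {"plan": [{"x": 0, "y": 0, "z": 0.08, "ax": 0, "ay": 0, "az": 0, "hand": 17}, {"x": 0, "y": 0, "z": 0.16, "ax": 0, "ay": 0, "az": 0, "hand": 17}, {"x": 0, "y": 0, "z": 0.2, "ax": 0, "ay": 0, "az": 0, "hand": 17}, {"x": 0, "y": 0, "z": 0.22, "ax": 0, "ay": 0, "az": 0, "hand": 17}, {"x": 0, "y": 0, "z": 0.22, "ax": 0, "ay": 0, "az": 0, "hand": 17}]}}

```text
clock: 5.55
eef_pos: [512.7, 43.9, 156.4]
tcp_rot: [-3.14, 0.0, 1.597]
contact_force: [-4.4, -0.0, 3.9]
opening: 0.2
grasp_force: 3.5
```

{"op": "drive_tool", "data": {"plan": [{"x": 0, "y": -0.03, "z": 0, "ax": 0, "ay": 0, "az": 0, "hand": 17}, {"x": 0, "y": -0.035, "z": 0.02, "ax": 0, "ay": 0, "az": 0, "hand": 17}, {"x": 0, "y": -0.04, "z": 0.04, "ax": 0, "ay": 0, "az": 0, "hand": 17}, {"x": 0, "y": -0.04, "z": 0.04, "ax": 0, "ay": 0, "az": 0, "hand": 17}]}}

```text
clock: 5.95
eef_pos: [512.3, 43.9, 155.2]
tcp_rot: [3.14, 0.0, 1.597]
contact_force: [-2.0, -0.0, 4.8]
opening: 0.198
grasp_force: 3.0
```

{"op": "drive_tool", "data": {"plan": [{"x": 0, "y": -0.015, "z": 0.02, "ax": 0, "ay": 0, "az": 0, "hand": 17}, {"x": 0, "y": -0.02, "z": 0.04, "ax": 0, "ay": 0, "az": 0, "hand": 17}, {"x": 0, "y": -0.025, "z": 0.06, "ax": 0, "ay": 0, "az": 0, "hand": 17}, {"x": 0, "y": -0.025, "z": 0.06, "ax": 0, "ay": 0, "az": 0, "hand": 17}]}}

```text
clock: 6.35
eef_pos: [511.8, 43.9, 152.5]
tcp_rot: [3.138, -0.0, 1.597]
contact_force: [0.7, -0.8, 6.7]
opening: 0.202
grasp_force: 3.4
```

{"op": "drive_tool", "data": {"plan": [{"x": 0, "y": -0.005, "z": 0.02, "ax": 0, "ay": 0, "az": 0, "hand": 17}, {"x": 0, "y": -0.01, "z": 0.04, "ax": 0, "ay": 0, "az": 0, "hand": 17}, {"x": 0, "y": -0.015, "z": 0.06, "ax": 0, "ay": 0, "az": 0, "hand": 17}, {"x": 0, "y": -0.015, "z": 0.06, "ax": 0, "ay": 0, "az": 0, "hand": 17}]}}

```text
clock: 6.75
eef_pos: [511.5, 43.9, 149.7]
tcp_rot: [3.137, -0.0, 1.597]
contact_force: [1.5, -0.2, 7.1]
opening: 0.196
grasp_force: 4.0
```

{"op": "drive_tool", "data": {"plan": [{"x": 0, "y": -0.005, "z": 0.01, "ax": 0, "ay": 0, "az": 0, "hand": 17}, {"x": 0, "y": -0.005, "z": 0.02, "ax": 0, "ay": 0, "az": 0, "hand": 17}, {"x": 0, "y": -0.005, "z": 0.02, "ax": 0, "ay": 0, "az": 0, "hand": 17}]}}

```text
clock: 7.05
eef_pos: [511.4, 43.9, 148.9]
tcp_rot: [3.137, -0.0, 1.597]
contact_force: [1.2, -0.7, 7.7]
opening: 0.2
grasp_force: 4.6
```

{"op": "drive_tool", "data": {"plan": [{"x": 0, "y": -0.005, "z": 0.01, "ax": 0, "ay": 0, "az": 0, "hand": 17}, {"x": 0, "y": -0.005, "z": 0.02, "ax": 0, "ay": 0, "az": 0, "hand": 17}, {"x": 0, "y": -0.005, "z": 0.02, "ax": 0, "ay": 0, "az": 0, "hand": 17}]}}

```text
clock: 7.35
eef_pos: [511.3, 43.9, 148.0]
tcp_rot: [3.137, -0.0, 1.597]
contact_force: [2.0, -0.3, 9.3]
opening: 0.2
grasp_force: 4.9
```

{"op": "drive_tool", "data": {"plan": [{"x": 0, "y": 0, "z": 0.01, "ax": 0, "ay": 0, "az": 0, "hand": 17}, {"x": 0, "y": 0, "z": 0.02, "ax": 0, "ay": 0, "az": 0, "hand": 17}, {"x": 0, "y": 0, "z": 0.02, "ax": 0, "ay": 0, "az": 0, "hand": 17}]}}

```text
clock: 7.65
eef_pos: [511.2, 43.9, 146.9]
tcp_rot: [3.137, -0.0, 1.597]
contact_force: [1.4, 0.9, 8.6]
opening: 0.199
grasp_force: 5.0
```

{"op": "drive_tool", "data": {"plan": [{"x": 0, "y": 0, "z": 0.01, "ax": 0, "ay": 0, "az": 0, "hand": 17}, {"x": 0, "y": 0, "z": 0.02, "ax": 0, "ay": 0, "az": 0, "hand": 17}, {"x": 0, "y": 0, "z": 0.02, "ax": 0, "ay": 0, "az": 0, "hand": 17}]}}

```text
clock: 7.95
eef_pos: [511.1, 43.9, 146.0]
tcp_rot: [3.137, -0.0, 1.597]
contact_force: [1.4, -0.3, 9.3]
opening: 0.197
grasp_force: 5.6
```

{"op": "drive_tool", "data": {"plan": [{"x": 0, "y": 0, "z": 0.01, "ax": 0, "ay": 0, "az": 0, "hand": 17}, {"x": 0, "y": 0, "z": 0.02, "ax": 0, "ay": 0, "az": 0, "hand": 17}, {"x": 0, "y": 0, "z": 0.02, "ax": 0, "ay": 0, "az": 0, "hand": 17}]}}

```text
clock: 8.25
eef_pos: [511.0, 43.9, 144.9]
tcp_rot: [3.137, -0.0, 1.597]
contact_force: [1.4, -0.6, 9.9]
opening: 0.205
grasp_force: 5.7
```

{"op": "drive_tool", "data": {"plan": [{"x": 0, "y": 0, "z": 0.01, "ax": 0, "ay": 0, "az": 0, "hand": 17}, {"x": 0, "y": 0, "z": 0.016, "ax": 0, "ay": 0, "az": 0, "hand": 17}, {"x": 0, "y": 0, "z": 0.016, "ax": 0, "ay": 0, "az": 0, "hand": 17}]}}

```text
clock: 8.55
eef_pos: [510.9, 43.9, 144.2]
tcp_rot: [3.138, -0.0, 1.597]
contact_force: [0.1, 0.2, 11.1]
opening: 0.195
grasp_force: 6.4
```

{"op": "drive_tool", "data": {"plan": [{"x": 0, "y": 0, "z": 0.01, "ax": 0, "ay": 0, "az": 0, "hand": 17}, {"x": 0, "y": 0, "z": 0.016, "ax": 0, "ay": 0, "az": 0, "hand": 17}, {"x": 0, "y": 0, "z": 0.016, "ax": 0, "ay": 0, "az": 0, "hand": 17}]}}

```text
clock: 8.85
eef_pos: [510.8, 43.9, 143.4]
tcp_rot: [3.138, -0.0, 1.597]
contact_force: [-1.3, -0.7, 11.5]
opening: 0.201
grasp_force: 6.9
```

{"op": "drive_tool", "data": {"plan": [{"x": 0, "y": 0, "z": 0.008, "ax": 0, "ay": 0, "az": 0, "hand": 17}, {"x": 0, "y": 0, "z": 0.014, "ax": 0, "ay": 0, "az": 0, "hand": 17}, {"x": 0, "y": 0, "z": 0.014, "ax": 0, "ay": 0, "az": 0, "hand": 17}]}}

```text
clock: 9.15
eef_pos: [510.8, 43.9, 142.8]
tcp_rot: [3.138, -0.0, 1.597]
contact_force: [-1.4, -0.3, 13.0]
opening: 0.196
grasp_force: 7.8
```

{"op": "drive_tool", "data": {"plan": [{"x": 0, "y": 0, "z": 0.008, "ax": 0, "ay": 0, "az": 0, "hand": 17}, {"x": 0, "y": 0, "z": 0.008, "ax": 0, "ay": 0, "az": 0, "hand": 17}]}}

```text
clock: 9.35
eef_pos: [510.8, 43.9, 142.4]
tcp_rot: [3.138, -0.0, 1.597]
contact_force: [-2.3, -0.6, 12.9]
opening: 0.2
grasp_force: 8.3
```

```bash
python3 - <<'E'
from rig import monitor
s=monitor.sense();print(s["eef_pos"],s["contact_force"],s["wrist_torque"],s["qpos"])
E
```

```text
[510.7804792   43.91679038 142.4292794 ] [-2.34690226 -0.62143156 12.88946783] [-0.09836341  0.12128162 -0.08482996] [ 8.29499595e-02  2.87465637e-01  1.95576793e+00 -2.05270270e-04
  8.94451281e-01  5.68941283e-02]
```

{"op": "drive_tool", "data": {"plan": [{"x": 0, "y": -0.01, "z": 0.006, "ax": 0, "ay": 0, "az": 0, "hand": 17}, {"x": 0, "y": -0.01, "z": 0.01, "ax": 0, "ay": 0, "az": 0, "hand": 17}, {"x": 0, "y": -0.01, "z": 0.01, "ax": 0, "ay": 0, "az": 0, "hand": 17}]}}

```text
clock: 9.65
eef_pos: [510.7, 43.9, 142.1]
tcp_rot: [3.137, -0.0, 1.597]
contact_force: [-0.8, -1.0, 14.2]
opening: 0.201
grasp_force: 8.4
```

{"op": "drive_tool", "data": {"plan": [{"x": 0, "y": 0, "z": 0.006, "ax": 0, "ay": 0, "az": 0, "hand": 17}, {"x": 0, "y": 0, "z": 0.01, "ax": 0, "ay": 0, "az": 0, "hand": 17}, {"x": 0, "y": 0, "z": 0.01, "ax": 0, "ay": 0, "az": 0, "hand": 17}]}}

```text
clock: 9.95
eef_pos: [510.7, 43.9, 141.6]
tcp_rot: [3.137, -0.0, 1.597]
contact_force: [-1.4, -1.1, 14.2]
opening: 0.201
grasp_force: 9.2
```

{"op": "drive_tool", "data": {"plan": [{"x": 0, "y": 0, "z": 0.004, "ax": 0, "ay": 0, "az": 0, "hand": 17}, {"x": 0, "y": 0, "z": 0.008, "ax": 0, "ay": 0, "az": 0, "hand": 17}, {"x": 0, "y": 0, "z": 0.008, "ax": 0, "ay": 0, "az": 0, "hand": 17}]}}

```text
clock: 10.25
eef_pos: [510.6, 43.9, 141.3]
tcp_rot: [3.137, -0.0, 1.597]
contact_force: [-0.7, 0.0, 14.6]
opening: 0.202
grasp_force: 10.0
```

{"op": "drive_tool", "data": {"plan": [{"x": 0, "y": 0, "z": 0.004, "ax": 0, "ay": 0, "az": 0, "hand": 17}, {"x": 0, "y": 0, "z": 0.004, "ax": 0, "ay": 0, "az": 0, "hand": 17}]}}

```text
clock: 10.45
eef_pos: [510.6, 43.9, 141.1]
tcp_rot: [3.137, -0.0, 1.597]
contact_force: [-1.4, 0.4, 14.5]
opening: 0.201
grasp_force: 10.5
```

{"op": "drive_tool", "data": {"plan": [{"x": 0, "y": 0, "z": 0.006, "ax": 0, "ay": 0, "az": 0, "hand": 17}, {"x": 0, "y": 0, "z": 0.006, "ax": 0, "ay": 0, "az": 0, "hand": 17}]}}

```text
clock: 10.65
eef_pos: [510.6, 43.9, 140.8]
tcp_rot: [3.137, -0.0, 1.597]
contact_force: [-2.8, -0.3, 15.5]
opening: 0.204
grasp_force: 11.3
```

{"op": "drive_tool", "data": {"plan": [{"x": 0, "y": 0, "z": 0.006, "ax": 0, "ay": 0, "az": 0, "hand": 17}, {"x": 0, "y": 0, "z": 0.006, "ax": 0, "ay": 0, "az": 0, "hand": 17}]}}

```text
clock: 10.85
eef_pos: [510.6, 43.9, 140.5]
tcp_rot: [3.137, -0.0, 1.597]
contact_force: [-2.5, -1.5, 16.0]
opening: 0.2
grasp_force: 12.1
```

{"op": "drive_tool", "data": {"plan": [{"x": 0, "y": 0, "z": 0.006, "ax": 0, "ay": 0, "az": 0, "hand": 17}, {"x": 0, "y": 0, "z": 0.006, "ax": 0, "ay": 0, "az": 0, "hand": 17}]}}

```text
clock: 11.05
eef_pos: [510.6, 43.9, 140.3]
tcp_rot: [3.137, -0.0, 1.597]
contact_force: [-2.7, -0.8, 17.0]
opening: 0.201
grasp_force: 12.9
```

{"op": "drive_tool", "data": {"plan": [{"x": 0, "y": 0, "z": 0.006, "ax": 0, "ay": 0, "az": 0, "hand": 17}, {"x": 0, "y": 0, "z": 0.006, "ax": 0, "ay": 0, "az": 0, "hand": 17}]}}

```text
clock: 11.25
eef_pos: [510.6, 43.9, 140.0]
tcp_rot: [3.137, -0.0, 1.597]
contact_force: [-1.7, -0.3, 17.3]
opening: 0.201
grasp_force: 13.7
```

```bash
python3 - <<'E'
from rig import monitor,imaging
import cv2,numpy as np
F=[]
for n in("side","scene","side","scene"):
    im=imaging.grab_frame(n)[:,:,::-1];F.append(monitor.sense()["contact_force"])
    cv2.imwrite(f"pics/{n}2.png",im)
print(np.round(F,1),monitor.sense()["eef_pos"],monitor.sense()["opening"])
a=cv2.imread("pics/side2.png")[160:290,205:345];b=cv2.imread("pics/scene2.png")[140:270,190:330]
cv2.imwrite("pics/c2.png",cv2.resize(np.hstack([a,b]),None,fx=2.85,fy=2.85*1.5,interpolation=cv2.INTER_CUBIC))
E
```

```text
[[-3.1 -0.5 17.1]
 [-2.6  0.3 15.9]
 [-3.  -0.4 16.3]
 [-3.  -1.3 15.5]] [510.57673297  43.9493282  139.98412182] 0.1970571560731647
```

View pics/c2.png

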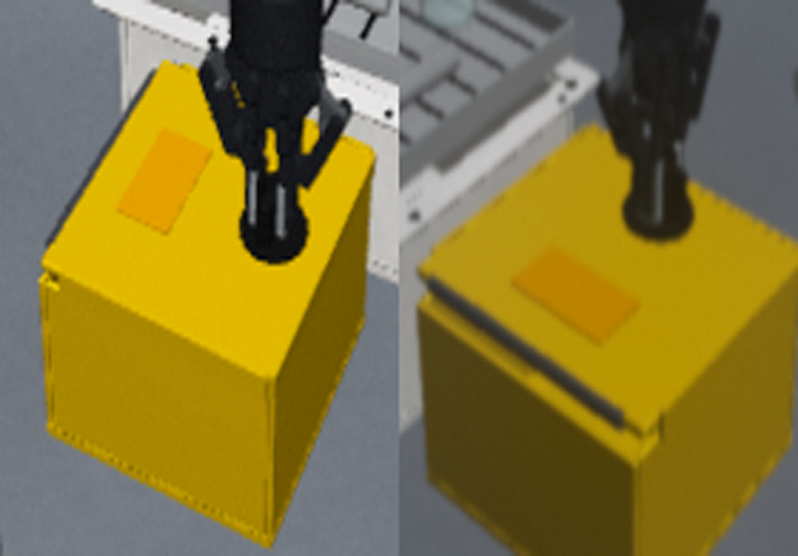

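{"op": "drive_tool", "data": {"plan": [{"x": 0, "y": -0.01, "z": 0.006, "ax": 0, "ay": 0, "az": 0, "hand": 17}, {"x": 0, "y": -0.01, "z": 0.01, "ax": 0, "ay": 0, "az": 0, "hand": 17}, {"x": 0, "y": -0.01, "z": 0.01, "ax": 0, "ay": 0, "az": 0, "hand": 17}]}}

```text
clock: 11.75
eef_pos: [510.5, 43.9, 139.9]
tcp_rot: [3.136, -0.0, 1.597]
contact_force: [-3.0, -0.0, 19.5]
opening: 0.197
grasp_force: 14.2
```

{"op": "drive_tool", "data": {"plan": [{"x": 0, "y": 0, "z": 0.004, "ax": 0, "ay": 0, "az": 0, "hand": 17}, {"x": 0, "y": 0, "z": 0.008, "ax": 0, "ay": 0, "az": 0, "hand": 17}, {"x": 0, "y": 0, "z": 0.008, "ax": 0, "ay": 0, "az": 0, "hand": 17}]}}

```text
clock: 12.05
eef_pos: [510.6, 43.9, 139.8]
tcp_rot: [3.136, -0.0, 1.597]
contact_force: [-4.7, -0.4, 23.5]
opening: 0.204
grasp_force: 15.5
```

{"op": "drive_tool", "data": {"plan": [{"x": 0, "y": -0.01, "z": -0.004, "ax": 0, "ay": 0, "az": 0, "hand": 17}, {"x": 0, "y": -0.015, "z": -0.005, "ax": 0, "ay": 0, "az": 0.5, "hand": 17}, {"x": 0, "y": -0.015, "z": -0.005, "ax": 0, "ay": 0, "az": 1, "hand": 17}, {"x": 0, "y": -0.015, "z": -0.005, "ax": 0, "ay": 0, "az": 1.5, "hand": 17}, {"x": 0, "y": -0.015, "z": -0.005, "ax": 0, "ay": 0, "az": 2, "hand": 17}, {"x": 0, "y": -0.015, "z": -0.005, "ax": 0, "ay": 0, "az": 2.5, "hand": 17}]}}

```text
clock: 12.65
eef_pos: [510.9, 43.7, 140.0]
tcp_rot: [3.134, -0.002, 1.333]
contact_force: [1.4, -1.9, 17.2]
opening: 0.203
grasp_force: 10.0
```

```bash
python3 - <<'E'
from rig import monitor
s=monitor.sense();print(s["eef_pos"],s["contact_force"],s["wrist_torque"],s["qpos"])
E
```

```text
[510.9023478   43.68617985 139.9601381 ] [ 1.42672081 -1.93722525 17.22216976] [-0.46629373 -0.5124033   0.0808614 ] [ 8.29289782e-02  2.89267807e-01  1.96022667e+00 -1.07150701e-03
  8.84274974e-01  3.20922424e-01]
```

{"op": "drive_tool", "data": {"plan": [{"x": 0, "y": 0, "z": 0.005, "ax": 0, "ay": 0, "az": 0.6, "hand": 17}, {"x": 0, "y": 0, "z": 0.006, "ax": 0, "ay": 0, "az": 1.2, "hand": 17}, {"x": 0, "y": 0, "z": 0.006, "ax": 0, "ay": 0, "az": 1.8, "hand": 17}, {"x": 0, "y": 0, "z": 0.006, "ax": 0, "ay": 0, "az": 2.4, "hand": 17}, {"x": 0, "y": 0, "z": 0.006, "ax": 0, "ay": 0, "az": 2.4, "hand": 17}]}}

```text
clock: 13.15
eef_pos: [511.1, 43.6, 139.9]
tcp_rot: [3.134, -0.004, 1.082]
contact_force: [1.5, -2.8, 19.8]
opening: 0.2
grasp_force: 10.2
```

```bash
python3 - <<'E'
from rig import monitor
s=monitor.sense();print(s["eef_pos"],s["contact_force"],s["wrist_torque"],s["qpos"])
E
```

```text
[511.05704813  43.57957635 139.89877274] [ 1.47592137 -2.80677629 19.84181515] [-0.67946631 -0.36564549  0.00689751] [ 8.28238364e-02  2.89426558e-01  1.96017268e+00 -1.31761241e-03
  8.83890036e-01  5.72323945e-01]
```

{"op": "drive_tool", "data": {"plan": [{"x": 0, "y": 0, "z": 0, "ax": 0, "ay": 0, "az": 0.7, "hand": 17}, {"x": 0, "y": 0, "z": 0.002, "ax": 0, "ay": 0, "az": 1.4, "hand": 17}, {"x": 0, "y": 0, "z": 0.002, "ax": 0, "ay": 0, "az": 2.1, "hand": 17}, {"x": 0, "y": 0, "z": 0.002, "ax": 0, "ay": 0, "az": 2.8, "hand": 17}]}}

```text
clock: 13.55
eef_pos: [511.2, 43.5, 139.9]
tcp_rot: [3.135, -0.006, 0.788]
contact_force: [0.8, -2.4, 20.4]
opening: 0.2
grasp_force: 10.4
```

{"op": "drive_tool", "data": {"plan": [{"x": 0, "y": 0, "z": 0, "ax": 0, "ay": 0, "az": 0.7, "hand": 17}, {"x": 0, "y": 0, "z": 0, "ax": 0, "ay": 0, "az": 1.4, "hand": 17}, {"x": 0, "y": 0, "z": 0, "ax": 0, "ay": 0, "az": 2.1, "hand": 17}, {"x": 0, "y": 0, "z": 0, "ax": 0, "ay": 0, "az": 2.8, "hand": 17}]}}

```text
clock: 13.95
eef_pos: [511.3, 43.4, 139.9]
tcp_rot: [3.137, -0.007, 0.495]
contact_force: [0.9, -3.2, 19.1]
opening: 0.197
grasp_force: 9.7
```

```bash
python3 - <<'E'
from rig import monitor
s=monitor.sense();print(s["eef_pos"],s["contact_force"],s["wrist_torque"],s["qpos"])
E
```

```text
[511.3431965   43.40174304 139.88906291] [ 0.90615324 -3.15303777 19.12816754] [-0.70153786 -0.34226562  0.07624922] [ 8.26713639e-02  2.89574184e-01  1.95998884e+00 -1.78118225e-03
  8.83409985e-01  1.15949523e+00]
```

{"op": "drive_tool", "data": {"plan": [{"x": 0, "y": 0, "z": 0, "ax": 0, "ay": 0, "az": 0.7, "hand": 17}, {"x": 0, "y": 0, "z": 0, "ax": 0, "ay": 0, "az": 1.4, "hand": 17}, {"x": 0, "y": 0, "z": 0, "ax": 0, "ay": 0, "az": 2.1, "hand": 17}, {"x": 0, "y": 0, "z": 0, "ax": 0, "ay": 0, "az": 2.8, "hand": 17}, {"x": 0, "y": 0, "z": 0, "ax": 0, "ay": 0, "az": 3.5, "hand": 17}, {"x": 0, "y": 0, "z": 0, "ax": 0, "ay": 0, "az": 4.2, "hand": 17}, {"x": 0, "y": 0, "z": 0, "ax": 0, "ay": 0, "az": 4.2, "hand": 17}, {"x": 0, "y": 0, "z": 0, "ax": 0, "ay": 0, "az": 4.2, "hand": 17}]}}

```text
clock: 14.75
eef_pos: [511.3, 43.3, 139.9]
tcp_rot: [3.14, -0.008, 0.058]
contact_force: [1.4, -5.2, 20.6]
opening: 0.198
grasp_force: 10.0
```

```bash
python3 - <<'E'
from rig import monitor,imaging
import cv2,numpy as np
s=monitor.sense();print(s["eef_pos"],s["contact_force"],s["wrist_torque"],s["qpos"])
c=imaging.camera_info("wrist")
im=imaging.grab_frame("wrist")[:,:,::-1];cv2.imwrite("pics/wrist3.png",im)
p=c["mtx"]@(c["R"]@s["eef_pos"]+c["t"]);print(p/p[2])
E
```

```text
[511.2713633   43.29198561 139.86825275] [ 1.41484116 -5.24320558 20.61799832] [-0.81247032 -0.35153526 -0.05594308] [ 8.25079985e-02  2.89580146e-01  1.96003840e+00 -1.85508406e-03
  8.83542148e-01  1.59667615e+00]
[280.22744194 264.61156822   1.        ]
```

View pics/wrist3.png

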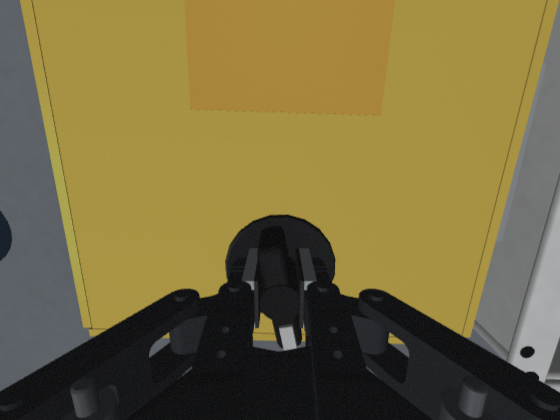

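The wrist view shows the wing lagging the tool by about 0.18 rad, running from (270,232) to (289,338), so the knob is at about 1.35. I'll turn a little more, then open and lift.

{"op": "drive_tool", "data": {"plan": [{"x": 0, "y": 0, "z": 0, "ax": 0, "ay": 0, "az": 0.5, "hand": 17}, {"x": 0, "y": 0, "z": 0, "ax": 0, "ay": 0, "az": 1, "hand": 17}, {"x": 0, "y": 0, "z": 0, "ax": 0, "ay": 0, "az": 1, "hand": 17}, {"x": 0, "y": 0, "z": 0, "ax": 0, "ay": 0, "az": 1, "hand": 17}]}}

```text
clock: 15.2
eef_pos: [511.3, 43.2, 139.9]
tcp_rot: [3.141, -0.009, -0.047]
contact_force: [1.5, -5.7, 19.8]
opening: 0.2
grasp_force: 10.0
```

{"op": "drive_tool", "data": {"plan": [{"x": 0, "y": 0, "z": -0.01, "ax": 0, "ay": 0, "az": 0, "hand": 19}, {"x": 0, "y": 0, "z": -0.02, "ax": 0, "ay": 0, "az": 0, "hand": 24}, {"x": 0, "y": 0, "z": -0.06, "ax": 0, "ay": 0, "az": 0, "hand": 34}, {"x": 0, "y": 0, "z": -0.12, "ax": 0, "ay": 0, "az": 0, "hand": 45}, {"x": 0, "y": 0, "z": -0.4, "ax": 0, "ay": 0, "az": 0, "hand": 45}, {"x": 0, "y": 0, "z": -1, "ax": 0, "ay": 0, "az": 0, "hand": 45}, {"x": 0, "y": 0, "z": -1.8, "ax": 0, "ay": 0, "az": 0, "hand": 45}, {"x": 0, "y": 0, "z": -2, "ax": 0, "ay": 0, "az": 0, "hand": 45}]}}

```text
clock: 16.0
eef_pos: [509.2, 44.0, 240.8]
tcp_rot: [-3.141, -0.005, -0.047]
contact_force: [0.4, 1.1, 0.9]
opening: 0.526
grasp_force: 0.0
```

```bash
python3 - <<'E'
from rig import monitor,imaging
import cv2,numpy as np
s=monitor.sense();print(s["eef_pos"],s["contact_force"],s["clock"],s["tcp_rot"])
a=imaging.grab_frame("wrist")[:,:,::-1];b=imaging.grab_frame("side")[:,:,::-1]
cv2.imwrite("pics/fin.png",np.hstack([a[100:420,120:440],cv2.resize(b[150:295,205:350],(320,320))]))
E
```

```text
[509.17576573  43.98463601 240.77257068] [0.4310407  1.06914391 0.93062037] 16.0 [-3.14093958 -0.00529449 -0.04711596]
```

View pics/fin.png

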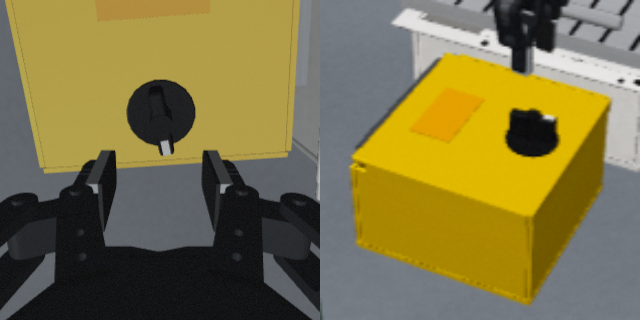

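The lid stays down, its front corner is unmoved at side row 248, and the wing stands at about 1.45 rad with its mark toward the frame. Handing in.

```bash
python3 -c "
from rig import r
print(r.sign_off())"
```

```text
the job is handed in; nothing more can be done
None
```

The lid is down on its bar and locked: the knob is at about 1.45 rad, the highest force I read at the wrist while seating was 23.5 N against the 30 N limit, the gripper is clear, nothing else was touched, and the job was handed in at about 16 s (no verdict was returned).

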